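Weight down two glued repairs on chest boards

TASK

Put the two freshly glued wooden boards under weight while the glue sets. Centred along the split of the long board lay the cork strip, then the wooden batten on top of it in line with the split, and then the rectangular steel weight on the middle of the batten, lengthwise; over the round plug in the square board lay the square cork pad and then the round steel weight, both centred on the plug. The steel must never touch the bare boards, set the weights down without dropping them, and do not disturb the solvent jar or the glass beaker.

Things in the scene. Friction and masses are not known exactly. Their poses are not given: they have to be found in the camera images.
- split_board: Brown wooden board with dovetailed ends (the cut-outs lie only in the last 12 mm at each end), 190 mm (its x) by 90 mm (its y), 16 mm thick, lying flat and held fast on the bench. A glued split, seen as a pale straight line about 150 mm long, runs along its x axis through the middle of its top face. Origin: centre of the underside; z up.
- plug_board: Brown wooden square board, 90 by 90 mm over its dovetailed ends (the cut-outs lie only in the last 12 mm at its x ends), 16 mm thick, lying flat and held fast on the bench, with a pale round plug 36 mm across in the middle of its top face. Origin: centre of the underside; z up.
- cork_strip: Long flat strip of plain cork, 150 mm (its x) by 30 mm (its y), 8 mm thick, lying flat; 30 g. Firm enough to be picked up across its 30 mm width. Origin: centre of the underside; z up.
- batten: Straight batten of pale bare wood, 170 mm (its x) by 44 mm (its y), 20 mm thick, lying flat; about 105 g. Origin: centre of the underside; z up.
- cork_pad: Square pad of plain cork, 45 by 45 mm, 8 mm thick, lying flat; 15 g. Origin: centre of the underside; z up.
- block_weight: Rectangular steel weight, 70 mm (its x) by 44 mm (its y) by 28 mm high, about 0.77 kg, with an upright knob in the middle of its top: a neck 14 mm across and 6 mm high, then a straight head 22 mm across and 26 mm high (60 mm high in all). Origin: centre of the underside; z up.
- round_weight: Round steel weight, a cylinder 44 mm across and 36 mm high, about 0.52 kg, with the same upright knob in the middle of its top (neck 14 mm across and 6 mm high, head 22 mm across and 26 mm high; 68 mm high in all). Origin: centre of the underside; z up.
- solvent_jar: Small amber glass jar with a steel cap, 44 mm across, 82 mm high, standing loose at the back of the work area; a bystander. Origin: centre of the underside.
- beaker: Small clear glass beaker, 52 mm across, 70 mm high, standing loose at the back of the work area; a bystander. Origin: centre of the underside.
There are look-alikes about, which are no part of the job. What is shaped like the batten but pink is not meant.

How it is judged:
By the outcome, as a careful person would: the job done as asked, in the order asked, and still so for the second after the job is handed in, with the robot touching nothing.
It also fails if it takes over 134 s, if anything falls off the work surface, if the arm or the gripper's body presses on something with over 40 N, if the wrist force passes 120 N, or if a joint passes its speed limit or range.

ROBOT

A 6-joint arm with a two-finger parallel gripper is mounted at the origin on the work surface. World frame = base frame: x ahead of the robot, y to its left, z up, the work surface at z = 0. Lengths are in m, angles in rad, forces in N, time in s.
With the tool pointing down it reaches from about 0.275 to 0.825 m from the base axis. Payload 4.9 kg.
Tool frame: the origin (TCP) lies midway between the tips of the shut fingers; the grasp point (between the pads) lies 19 mm behind it; z points along the fingers, y is the line along which they close (so a half turn about z gives the same grasp; the last joint's range is limited). The gripper opens to 85 mm and grips with 20 to 120 N. Pads are 22 mm wide; open, the fingers measure 114 mm over their backs; the gripper's body (76 mm by 85 mm) begins 54 mm behind the grasp point. The pads swing forward as they close: fully open they stand 13 mm farther back than shut.
Start: joints at [1.028, 0.326, -0.193, 1.052, 0, 1.437], TCP at [0.219, 0.505, 0.231] pointing down, gripper open.
Joint ranges: [-2.65, 2.65], [-0.97, 1.79], [-1.3, 1.35], [-1.93, 2.1], [-1.47, 1.37], [-3.14, 3.14]. Speed limits (rad/s): [2.57, 2.57, 3.14, 3.14, 3.14, 3.14].

INTERFACE

Orientations are given as a rotation vector (axis times angle).
In Python, from station import * gives the robot as it stands. The module is installed in compiled form; this text tells all that it offers. Calls block until the motion is done:
- move_to(position, orientation): joint-space move of the TCP to a pose.
- line_to(position, velocity=0.15, ori=None): straight line of the TCP; ori=None keeps the orientation; velocity is the mean speed in m/s.
- move_joints(angles): joint-space move.
- move_gripper(opening): finger opening in m; the grip force is fixed at half the most; returns when the fingers have stopped.
- hold(seconds).
- ik(position, orientation): joint angles nearest the present ones, or None.
- sense(): the state.
- camera(name): name is "side" or "top"; returns a dict with "color" (480x640x3 uint8, blue, green, red), "fx", "fy", "cx", "cy" (pixels), "dist_coeffs" ([k1, k2, p1, p2, k3] as OpenCV has them; the pictures are not rectified), "R" (3x3) and "t" (3): a world point X has camera coordinates R X + t. Camera axes: x right, y down, z forward; pixel columns grow to the right and rows downward; lengths in m; the calibration is good to about 2 mm. A picture is of the moment at which its call begins. There is no depth.
A pose or a line that the arm cannot do raises Unreachable and nothing moves.
- job_done(): hands the job in; it is judged then, once.
The state is a dict: "t": time; "q": joint angles; "joint_vel": joint speeds; "joint_efforts": joint torques, N m; "tcp_pos": TCP position; "tool_rot": TCP orientation; "contact_force": force on the tool from outside, world axes, zero at the start; "torque": the same for the moment, N m; "opening": finger opening in m; "grip_force": force on a finger pad.
Only numpy, scipy, OpenCV 4.12 (cv2) and the standard library are available. Lean on these libraries where they do the work, as an engineer would, in place of code of your own. Each camera call takes 0.05 s, during which the arm holds its last target. There are 200 camera calls.

## Working session

There is one attempt and no reset: what is moved stays moved. The work goes in short steps, each a Python script; the robot and the scene stay as the last script left them, time stands still between calls to the robot, and variables do not carry over. Pictures are saved under pics/ and viewed, at most 14 in all, crops included, and the job is handed in when it is done.

```bash
mkdir -p pics; python3 - <<'E'
from station import *
import cv2,pickle
s=sense();print({k:s[k] for k in('t','tcp_pos','tool_rot','opening','contact_force')})
for n in('side','top'):
    c=camera(n);cv2.imwrite(f'pics/{n}0.png',c['color']);pickle.dump(c,open(f'{n}0.pkl','wb'))
    print(n,c['fx'],c['cx'],c['dist_coeffs'],c['R'],c['t'], -c['R'].T@c['t'])
E
```

```text
{'t': 0.0, 'tcp_pos': array([0.21832945, 0.50418884, 0.23050106]), 'tool_rot': array([-6.37629435e-01, -3.07562472e+00,  2.56695278e-03]), 'opening': 0.08556193090998984, 'contact_force': array([-0.02823214,  0.07722981, -0.53080935])}
side 546.4399637809013 327.4272549900997 [0.00219477 0.         0.         0.         0.        ] [[ 0.86841301 -0.49573313 -0.01036871]
 [-0.30935329 -0.52533808 -0.79266667]
 [ 0.38750405  0.69156964 -0.60956709]] [-0.4911163   0.15840999  1.37475033] [-0.05722489 -1.11097941  0.95847664]
top 565.8092657496051 322.97774483242824 [-0.0698754  0.         0.         0.         0.       ] [[-0.01633441 -0.99962376  0.02203482]
 [-0.98111396  0.01177604 -0.19307179]
 [ 0.19273966 -0.02477239 -0.98093718]] [-0.05317765  0.51866303  1.25469555] [ 0.26616932 -0.02818364  1.33208848]
```

View pics/side0.png

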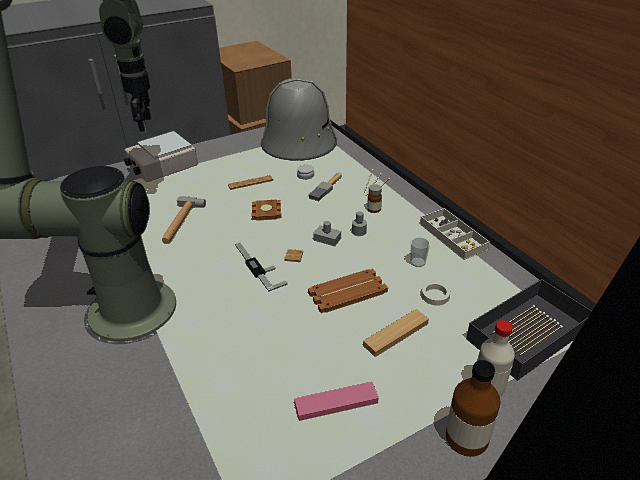

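View pics/top0.png

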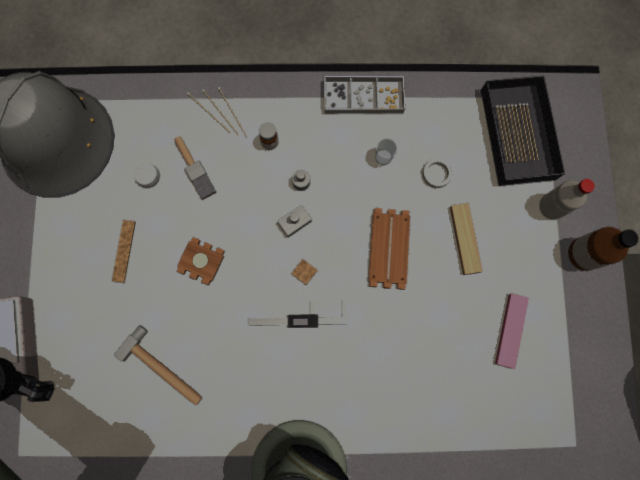

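The two pictures show the layout. In top-view pixels:

- **Cork strip:** (123,251)
- **Plug board:** (201,261)
- **Cork pad:** (304,271)
- **Block weight:** (294,221)
- **Round weight:** (301,180)
- **Split board:** (390,248)
- **Batten:** (466,238), with the pink decoy at (512,331)
- **Jar and beaker:** (268,135) and (385,152)

In side-view pixels:

- **Cork strip:** (250,182)
- **Plug board:** (266,209)
- **Cork pad:** (294,255)
- **Block weight:** (327,234)
- **Round weight:** (359,225)
- **Split board:** (348,290)
- **Batten:** (396,332)

```bash
cat > vis.py <<'E'
import cv2,numpy as np
def norm(c,p):
    K=np.array([[c['fx'],0,c['cx']],[0,c['fy'],c['cy']],[0,0,1]])
    return cv2.undistortPoints(np.float64(p).reshape(-1,1,2),K,np.array(c['dist_coeffs'])).reshape(-1,2)
def cast(c,p,z):
    d=np.c_[norm(c,p),np.ones(len(np.reshape(p,(-1,2))))]@c['R']; o=-c['R'].T@c['t']
    return o+d*((z-o[2])/d[:,2])[:,None]
def tri(cs,ps):
    X=cv2.triangulatePoints(*[np.c_[c['R'],c['t']] for c in cs],*[norm(c,p).T for c,p in zip(cs,ps)])
    return (X[:3]/X[3]).T
def proj(c,X):
    K=np.array([[c['fx'],0,c['cx']],[0,c['fy'],c['cy']],[0,0,1]])
    return cv2.projectPoints(np.float64(X).reshape(-1,1,3),cv2.Rodrigues(c['R'])[0],c['t'],K,np.array(c['dist_coeffs']))[0].reshape(-1,2)
def blob(c,box,lo,hi):
    """largest contour in box=(cx,cy,half) within HSV range"""
    x,y,h=box; im=c['color'][max(y-h,0):y+h,max(x-h,0):x+h]
    m=cv2.inRange(cv2.cvtColor(im,cv2.COLOR_BGR2HSV),lo,hi)
    m=cv2.morphologyEx(m,cv2.MORPH_CLOSE,np.ones((3,3),np.uint8))
    k=max(cv2.findContours(m,cv2.RETR_EXTERNAL,cv2.CHAIN_APPROX_NONE)[0],key=cv2.contourArea)
    return k+np.array([max(x-h,0),max(y-h,0)])
def cen(k):
    m=cv2.moments(cv2.convexHull(k)); return np.array([m['m10'],m['m01']])/m['m00']
W=((5,90,60),(28,255,255)); PALE=((12,30,110),(35,140,255))
OBJ={'cork_strip':((123,251,45),(250,182,35),W),'plug_board':((201,261,40),(266,209,28),W),'cork_pad':((304,271,25),(294,255,18),W),
'split_board':((390,248,55),(348,290,55),W),'batten':((466,238,50),(396,332,45),W)}
E
python3 - <<'E'
from vis import *
import pickle
T,S=[pickle.load(open(f'{n}0.pkl','rb')) for n in('top','side')]
for n,(bt,bs,w) in OBJ.items():
    kt,ks=blob(T,bt,*w),blob(S,bs,*w)
    X=tri((T,S),(cen(kt),cen(ks)))[0]
    r=cv2.minAreaRect(kt); b=cv2.boxPoints(r); P=cast(T,b,X[2])[:,:2]
    e=[P[1]-P[0],P[2]-P[1]]; l=[np.linalg.norm(v) for v in e]; a=e[int(l[1]>l[0])]
    print(n,X.round(4),'dims',np.round(sorted(l),4),'yaw',np.degrees(np.arctan2(a[1],a[0])).round(1),'castT',cast(T,cen(kt),X[2])[0,:2].round(4),'resid px',(proj(T,X)-cen(kt)).round(1),(proj(S,X)-cen(ks)).round(1))
    cv2.drawContours(T['color'],[kt],-1,(255,0,0),1);cv2.drawContours(S['color'],[ks],-1,(255,0,0),1)
t=cv2.resize(T['color'][105:305,95:495],None,fx=2,fy=2,interpolation=cv2.INTER_CUBIC);cv2.imwrite('pics/t1.png',t)
s=cv2.resize(S['color'][160:360,220:440],None,fx=3,fy=3,interpolation=cv2.INTER_CUBIC);cv2.imwrite('pics/s1.png',s[:600])
E
```

```text
cork_strip [ 0.547   0.4624 -0.1525] dims [0.0332 0.1655] yaw -7.1 castT [0.5278 0.4673] resid px [[ 2.2 -7.1]] [[-5.3  0.9]]
plug_board [0.4752 0.2311 0.0014] dims [0.0912 0.0917] yaw -115.1 castT [0.4756 0.231 ] resid px [[-0.1  0.2]] [[ 0.2 -0. ]]
cork_pad [ 0.4463 -0.0155  0.002 ] dims [0.0432 0.0435] yaw -38.9 castT [ 0.4461 -0.0154] resid px [[ 0.  -0.1]] [[-0.1  0. ]]
split_board [ 0.4993 -0.2193  0.0045] dims [0.0922 0.1917] yaw -5.0 castT [ 0.499  -0.2192] resid px [[ 0.  -0.1]] [[-0.1  0. ]]
batten [ 0.5187 -0.4056  0.0074] dims [0.0442 0.1693] yaw -172.6 castT [ 0.5193 -0.4058] resid px [[-0.1  0.2]] [[ 0.3 -0.1]]
```

View pics/t1.png

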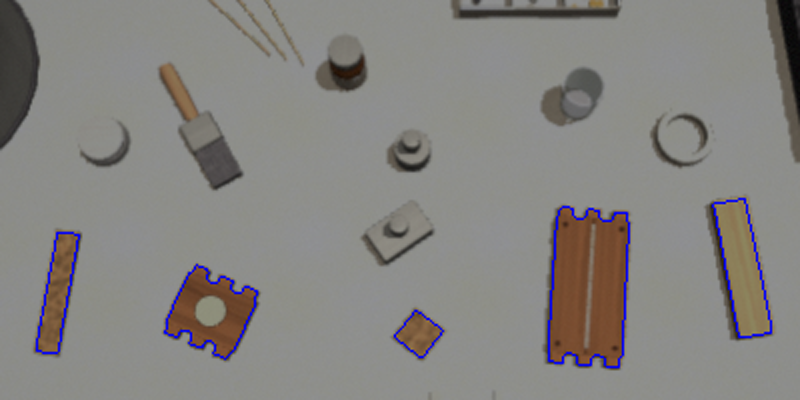

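View pics/s1.png

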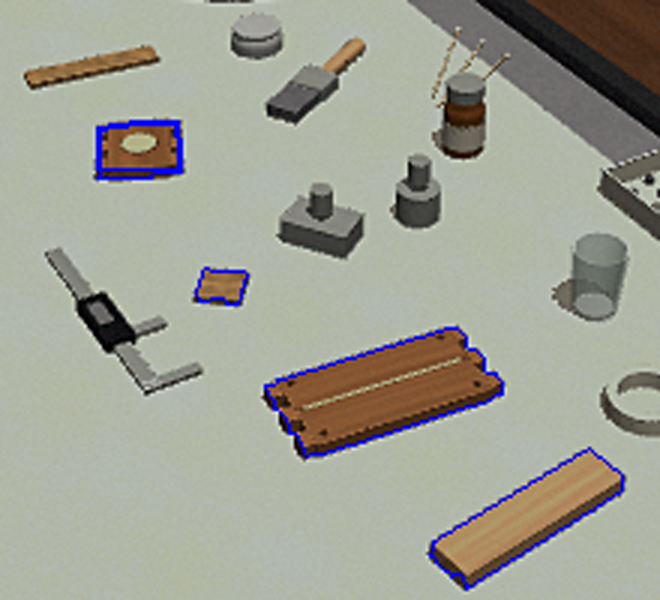

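The contours fit the boards, cork and batten, except in the side view, where the strip's box caught the plug board. The knob tops sit near top (293,216) and (300,174), and side (327,222) and (360,213). Next I'll measure the split, the plug and the steel, and fix the strip.

```bash
sed -i 's/(250,182,35)/(250,176,24)/' vis.py; python3 - <<'E'
from vis import *
import pickle
T,S=[pickle.load(open(f'{n}0.pkl','rb')) for n in('top','side')]
kt,ks=blob(T,*[OBJ['cork_strip'][0]],*W),blob(S,OBJ['cork_strip'][1],*W)
X=tri((T,S),(cen(kt),cen(ks)))[0];r=cv2.boxPoints(cv2.minAreaRect(kt));P=cast(T,r,.004)[:,:2]
print('strip',X,'castT',cast(T,cen(kt),.004)[0],P.round(4).tolist())
# fine yaw of long things by contour pca -> fitLine on interior mask
for n in('cork_strip','batten','split_board'):
    k=blob(T,OBJ[n][0],*W);P=cv2.minAreaRect(np.float32(cast(T,k.reshape(-1,2),.008)[:,:2]*1000));print(n,P)
for n in('cork_pad','plug_board'):
    k=blob(T,OBJ[n][0],*W);print(n,cv2.minAreaRect(np.float32(cast(T,k.reshape(-1,2),.008)[:,:2]*1000)))
# pale marks: low saturation inside board contours
def marks(c,n,i):
    k=blob(c,OBJ[n][i],*W);m=np.zeros(c['color'].shape[:2],np.uint8);cv2.drawContours(m,[cv2.convexHull(k)],-1,255,-1)
    m=cv2.erode(m,np.ones((9,9)) if i==0 else np.ones((3,3)))
    h=cv2.cvtColor(c['color'],cv2.COLOR_BGR2HSV);g=((h[...,1]<130)&(h[...,2]>90)&(m>0)).astype(np.uint8)
    nn,lab,st,ce=cv2.connectedComponentsWithStats(g);j=1+np.argmax(st[1:,4]);return np.argwhere(lab==j)[:,::-1].astype(float),ce[j]
for n in('split_board','plug_board'):
    pt,ct=marks(T,n,0);ps,cs_=marks(S,n,1)
    mids=[(p.min(0)+p.max(0))/2 for p in (pt,ps)]
    X=tri((T,S),(ct,cs_))[0];print(n,'mark tri',X.round(4),'castT@.016',cast(T,ct,.016)[0].round(4),'castS',cast(S,cs_,.016)[0].round(4),len(pt),len(ps),mids,ct,cs_)
    if n[0]=='s':
        for c,p in((T,pt),(S,ps)):
            q=np.float32(cast(c,p,.016)[:,:2]);l=cv2.fitLine(q,cv2.DIST_L2,0,.01,.01).ravel();u=(q-l[2:])@l[:2];print('line yaw',np.degrees(np.arctan2(l[1],l[0])),'len',np.ptp(u),'mid',l[2:]+l[:2]*(u.min()+u.max())/2)
a=cv2.resize(T['color'][165:241,270:330],None,fx=6,fy=6,interpolation=cv2.INTER_CUBIC)
b=cv2.resize(S['color'][200:256,305:375],None,fx=6,fy=6,interpolation=cv2.INTER_CUBIC)
o=np.zeros((456,780,3),np.uint8);o[:,:360]=a;o[:336,360:]=b;cv2.imwrite('pics/w.png',np.uint8(np.clip(o*1.3,0,255)))
E
```

```text
strip [0.50093796 0.41610446 0.00081298] castT [0.50024634 0.41507328 0.004     ] [[0.4304, 0.4389], [0.5774, 0.4205], [0.5718, 0.3914], [0.4251, 0.4103]]
cork_strip ((500.382080078125, 413.77069091796875), (29.045698165893555, 146.91461181640625), 82.58979797363281)
batten ((520.559326171875, -405.61102294921875), (168.5353240966797, 43.29439926147461), 7.5009331703186035)
split_board ((500.1558532714844, -218.89598083496094), (90.107177734375, 190.2021484375), 84.40164184570312)
cork_pad ((445.4482421875, -15.639144897460938), (42.75692367553711, 43.169921875), 50.52592086791992)
plug_board ((474.69097900390625, 229.6622772216797), (90.50050354003906, 89.91169738769531), 65.8093032836914)
split_board mark tri [ 0.4979 -0.2191  0.0138] castT@.016 [ 0.4975 -0.2188  0.016 ] castS [ 0.4966 -0.2211  0.016 ] 195 82 [array([389.5, 248. ]), array([347. , 287.5])] [389.5025641 248.1025641] [346.70731707 287.57317073]
line yaw -5.58842 len 0.1501585 mid [ 0.49855912 -0.21889102]
line yaw -5.505196 len 0.14967093 mid [ 0.49868196 -0.22131203]
plug_board mark tri [0.4747 0.2293 0.0141] castT@.016 [0.4745 0.2289 0.016 ] castS [0.4735 0.2266 0.016 ] 215 68 [array([200., 260.]), array([265.5, 207. ])] [199.81860465 260.06046512] [265.76470588 207.05882353]
```

View pics/w.png

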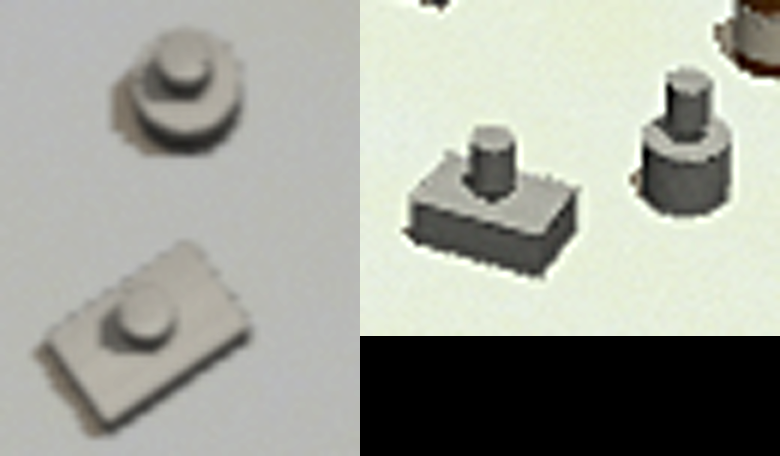

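In the enlarged crops the block's knob top is at about top (294.4,216.6), side (326.6,222.6). The round weight's knob top is at about top (300,174.2), side (359.2,213.2). The block's top-face corners are clear in both views.

```bash
python3 - <<'E'
from vis import *
import pickle
T,S=[pickle.load(open(f'{n}0.pkl','rb')) for n in('top','side')]
t=lambda L:(np.array(L,float)+.5)/6-.5+[270,165]
s=lambda L:(np.array(L,float)-[360,0]+.5)/6-.5+[305,200]
kt,ks=t([[149,312],[183,58]]),s([[492,138],[688,82]])
print('knobs tri',tri((T,S),(kt,ks)).round(4));
for i,z in enumerate((.06,.068)):print(cast(T,kt[i],z)[0].round(4),cast(S,ks[i],z)[0].round(4))
for c,q in((T,t([[48,338],[185,243],[250,330],[108,420]])),(S,s([[410,198],[450,152],[578,188],[545,233]]))):
    P=cast(c,q,.028)[:,:2];print('block top',P.mean(0).round(4),cv2.minAreaRect(np.float32(P*1000)))
E
cat > rob.py <<'E'
from station import *
import numpy as np
from scipy.spatial.transform import Rotation as R
UP=0.13
def rv(deg): return (R.from_euler('z',deg,degrees=True)*R.from_euler('x',180,degrees=True)).as_rotvec()
def rep(m):
    s=sense();print(m,'t%.1f'%s['t'],s['tcp_pos'].round(4),'F',np.round(s['contact_force'],1),'open %.4f'%s['opening'],'grip %.0f'%s['grip_force'])
def pick(x,y,yaw,z,pre,up=UP):
    move_to([x,y,up],rv(yaw));move_gripper(pre);rep('above')
    line_to([x,y,z+.02],.15);line_to([x,y,z],.06);rep('down')
    move_gripper(0.0);rep('closed');line_to([x,y,z+.01],.06);line_to([x,y,up],.2);rep('up')
def lower(x,y,yaw,z,up=UP):
    move_to([x,y,up],rv(yaw));rep('above')
    line_to([x,y,z+.012],.15);line_to([x,y,z],.03);rep('low')
def release(x,y,opening,up=UP):
    move_gripper(opening);rep('rel');line_to([x,y,up],.15)
E
```

```text
knobs tri [[ 0.5665  0.0049  0.058 ]
 [ 0.6672 -0.0093  0.0635]]
[0.5663 0.0048 0.06  ] [0.5649 0.0025 0.06  ]
[ 0.6656 -0.0092  0.068 ] [ 0.6639 -0.0148  0.068 ]
block top [0.5656 0.0061] ((564.9937744140625, 5.643741607666016), (43.686302185058594, 66.45100402832031), 34.98929214477539)
block top [0.566  0.0018] ((565.6304931640625, 1.1803131103515625), (42.255523681640625, 70.67250061035156), 33.87425231933594)
```

```bash
python3 - <<'E'
from rob import *
pick(.4998,.4139,172.6,.0,.055)
E
```

```text
above t1.7 [0.4995 0.4143 0.1303] F [-0.7 -0.  -0.2] open 0.0546 grip 0
down t3.1 [ 0.4994  0.4137 -0.0005] F [-0.3  1.2 -0.2] open 0.0549 grip 0
closed t3.4 [0.5002 0.4142 0.0006] F [0.3 0.1 2.9] open 0.0281 grip 60
up t4.5 [0.4991 0.4134 0.1289] F [-0.3  0.  -1. ] open 0.0275 grip 59
```

```bash
python3 - <<'E'
from rob import *
import cv2,pickle
x,y=.4990,-.2200
lower(x,y,174.45,.0165);release(x,y,.055)
move_to([.45,-.05,.2],rv(174));rep('away')
for n in('side','top'):
    c=camera(n);pickle.dump(c,open(f'{n}1.pkl','wb'))
    cv2.imwrite(f'pics/{n}1.png',cv2.resize(c['color'][180:310,340:490] if n=='top' else c['color'][250:350,290:440],None,fx=4,fy=4,interpolation=cv2.INTER_CUBIC))
E
```

```text
above t6.8 [ 0.4994 -0.2193  0.13  ] F [-0.4  0.6 -0.6] open 0.0282 grip 59
low t8.1 [ 0.4991 -0.2201  0.0166] F [-0.1  1.3  1.8] open 0.0281 grip 59
rel t8.5 [ 0.4989 -0.22    0.0164] F [0.3 0.4 1.3] open 0.0552 grip 0
away t10.2 [ 0.4504 -0.0506  0.1995] F [-0.5 -0.7  0.5] open 0.0549 grip 0
```

View pics/top1.png

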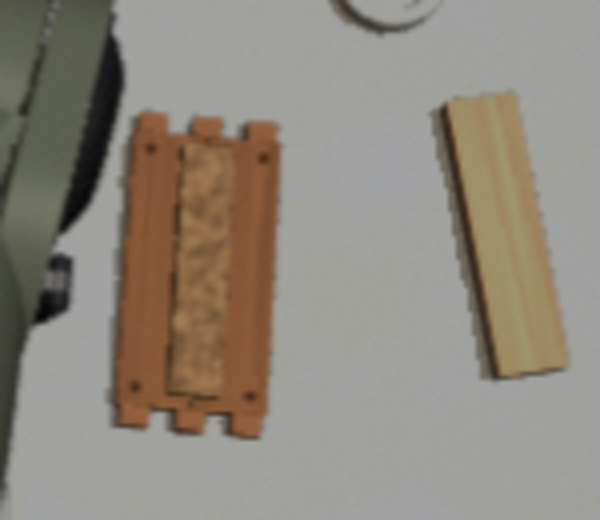

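The strip lies on the split between about (345+,215) and (398,280) in the full top view, looking well centred. I'll measure it now.

```bash
cat > m.py <<'E'
from vis import *
import pickle,sys
def strip(i):
    out=[]
    for n,b in(('top',(391,248,50)),('side',(348,288,50))):
        c=pickle.load(open(f'{n}{i}.pkl','rb'))
        h=cv2.cvtColor(c['color'],cv2.COLOR_BGR2HSV)
        hb=h[b[1]-4:b[1]+4,b[0]-3:b[0]+3].reshape(-1,3);print(n,'cork hsv',np.median(hb,0),'board',np.median(h[240:256,376:380].reshape(-1,3),0) if n=='top' else '')
        k=blob(c,b,(11,70,70),(25,255,255))
        for z in (.024,):
            P=np.float32(cast(c,k.reshape(-1,2),z)[:,:2]*1000);print(n,cv2.minAreaRect(P),'cen',cast(c,cen(k),z)[0,:2].round(4),'kn',len(k))
        out.append((c,cen(k)))
    print('tri',tri(*zip(*out)))
strip(sys.argv[1])
E
python3 m.py 1
```

```text
top cork hsv [ 15.  128.  135.5] board [ 12. 151. 134.]
top ((497.6585998535156, -216.78643798828125), (89.68167114257812, 188.5950927734375), 84.41952514648438) cen [ 0.4957 -0.2164] kn 244
side cork hsv [ 16.  134.5 145.5] board 
side ((490.59466552734375, -235.52146911621094), (101.95610809326172, 193.5472412109375), 84.47346496582031) cen [ 0.4888 -0.237 ] kn 193
tri [[ 0.49939531 -0.21928332  0.00510915]]
```

```bash
sed -i 's/(11,70,70),(25,255,255)/(14,60,80),(25,255,255)/' m.py; python3 m.py 1
```

```text
top cork hsv [ 15.  128.  135.5] board [ 12. 151. 134.]
top ((498.52325439453125, -219.01446533203125), (31.89506721496582, 151.1365203857422), 84.8497543334961) cen [ 0.498  -0.2188] kn 145
side cork hsv [ 16.  134.5 145.5] board 
side ((505.456787109375, -216.1521453857422), (62.78923416137695, 167.7731170654297), 83.65135955810547) cen [ 0.4999 -0.2172] kn 171
tri [[ 0.4982894  -0.21876097  0.02572287]]
```

The strip is within 1 mm of the split and half a degree of its direction in the top view (-5.15° against -5.59°). Batten next.

```bash
python3 - <<'E'
from rob import *
import cv2,pickle
pick(.5195,-.4067,187.4,.004,.070)
x,y=.4990,-.2200
lower(x,y,174.45,.0285);release(x,y,.070)
move_to([.45,-.02,.2],rv(174));rep('away')
for n in('side','top'):
    c=camera(n);pickle.dump(c,open(f'{n}2.pkl','wb'))
a=cv2.resize(c['color'][190:310,340:440],None,fx=4,fy=4,interpolation=cv2.INTER_CUBIC)
c=pickle.load(open('side2.pkl','rb'));b=cv2.resize(c['color'][240:340,300:400],None,fx=4,fy=4,interpolation=cv2.INTER_CUBIC)
o=np.zeros((480,800,3),np.uint8);o[:,:400]=a;o[:400,400:]=b;cv2.imwrite('pics/b2.png',o)
E
```

```text
above t12.0 [ 0.52   -0.406   0.1306] F [-0.8 -0.7 -0.2] open 0.0699 grip 0
down t13.3 [ 0.5192 -0.4063  0.0035] F [ 0.1  1.4 -0.3] open 0.0698 grip 0
closed t13.7 [ 0.52   -0.4071  0.0047] F [-0.3  0.7  2.8] open 0.0424 grip 63
up t14.7 [ 0.5189 -0.4061  0.1288] F [-0.3  0.3 -1.6] open 0.0428 grip 63
above t15.5 [ 0.4994 -0.2208  0.1296] F [-0.  -0.8 -0.9] open 0.0427 grip 63
low t16.8 [ 0.4991 -0.22    0.0286] F [-0.7 -1.1  1.2] open 0.0425 grip 63
rel t17.2 [ 0.499  -0.22    0.0285] F [ 0.4  0.5 -0.3] open 0.0697 grip 0
away t18.9 [ 0.4504 -0.0206  0.1995] F [ 0.8  0.  -0.3] open 0.0697 grip 0
```

View pics/b2.png

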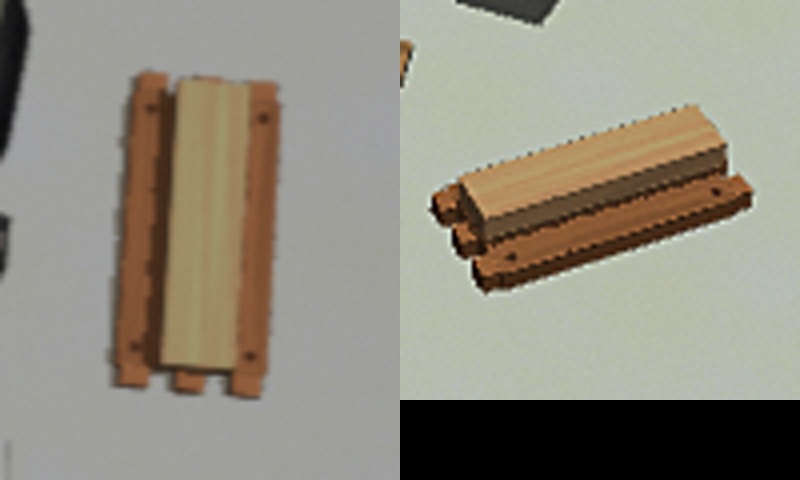

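The batten lies level on the strip. Its top-face corners in the crop are about (178,82), (252,86), (238,370) and (162,365). I'll check its position, then pick the block weight.

```bash
python3 - <<'E'
from vis import *
import pickle
c=pickle.load(open('top2.pkl','rb'))
q=(np.array([[178,82],[252,86],[238,370],[162,365]])+.5)/4-.5+[340,190]
P=cast(c,q,.044)[:,:2];print(P.mean(0),cv2.minAreaRect(np.float32(P*1000)))
k=blob(c,(391,247,50),(16,50,130),(30,200,255));P=np.float32(cast(c,k.reshape(-1,2),.044)[:,:2]*1000);print(cv2.minAreaRect(P),cast(c,cen(k),.044))
E
python3 - <<'E'
from rob import *
pick(.5656,.0035,124.5,.032,.050)
E
```

```text
[ 0.49836254 -0.21972256] ((498.53265380859375, -219.7093963623047), (43.841487884521484, 168.69216918945312), 84.76313018798828)
((499.9999694824219, -219.1654052734375), (41.895416259765625, 168.9691619873047), 83.80402374267578) [[ 0.49898481 -0.2193671   0.044     ]]
above t20.2 [0.5656 0.0034 0.1306] F [ 0.   1.  -0.8] open 0.0502 grip 0
down t21.4 [0.5652 0.0035 0.0316] F [0.5 0.1 0.5] open 0.0500 grip 0
closed t21.8 [0.5667 0.0039 0.0325] F [2.5 2.3 1.1] open 0.0198 grip 59
up t22.7 [0.5648 0.0035 0.1291] F [-0.6  0.3 -8.5] open 0.0200 grip 59
```

```bash
python3 - <<'E'
from rob import *
import cv2,pickle
x,y=.4990,-.2200
lower(x,y,174.45,.0765)
for z in(.0760,.0755,.0750,.0745):
    if sense()['contact_force'][2]>-4:break
    line_to([x,y,z],.02);rep('step')
release(x,y,.050,.16)
move_to([.45,.10,.2],rv(160));rep('away')
for n in('side','top'):
    c=camera(n);pickle.dump(c,open(f'{n}3.pkl','wb'))
a=cv2.resize(c['color'][190:310,340:440],None,fx=4,fy=4,interpolation=cv2.INTER_CUBIC)
c=pickle.load(open('side3.pkl','rb'));b=cv2.resize(c['color'][230:330,300:400],None,fx=4,fy=4,interpolation=cv2.INTER_CUBIC)
o=np.zeros((480,800,3),np.uint8);o[:,:400]=a;o[:400,400:]=b;cv2.imwrite('pics/b3.png',o)
E
```

```text
above t23.8 [ 0.4986 -0.2192  0.129 ] F [ 0.4 -0.2 -7.8] open 0.0202 grip 59
low t24.8 [ 0.4991 -0.22    0.0766] F [-0.4  0.9 -6.5] open 0.0202 grip 59
step t25.1 [ 0.4991 -0.2201  0.0765] F [-1.7  0.6 -0.1] open 0.0205 grip 60
rel t25.5 [ 0.4994 -0.2202  0.0763] F [ 0.2 -0.1 -0.6] open 0.0500 grip 0
away t27.4 [0.4503 0.0994 0.1996] F [ 0.6 -0.5 -0.4] open 0.0501 grip 0
```

View pics/b3.png

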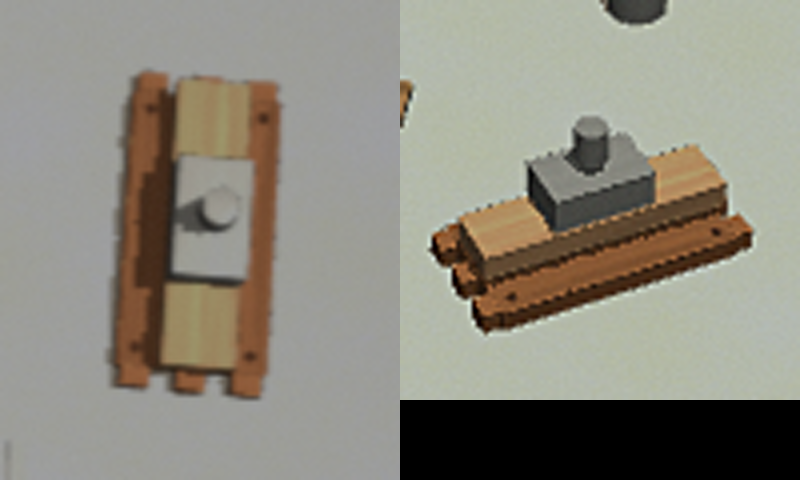

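The block sits flat in the middle of the batten and in line with it. Its top corners in the crop are about (179,155), (253,160), (244,280) and (170,274). Now the pad.

```bash
python3 - <<'E'
from vis import *
import pickle
c=pickle.load(open('top3.pkl','rb'))
q=(np.array([[179,155],[253,160],[244,280],[170,274]])+.5)/4-.5+[340,190]
P=cast(c,q,.072)[:,:2];print('block',P.mean(0),cv2.minAreaRect(np.float32(P*1000)))
E
python3 - <<'E'
from rob import *
import cv2,pickle
pick(.4455,-.0167,140.5,.0,.070)
x,y=.474,.2278
lower(x,y,155.8,.0165);release(x,y,.070)
move_to([.45,.0,.2],rv(174));rep('away')
for n in('side','top'):
    c=camera(n);pickle.dump(c,open(f'{n}4.pkl','wb'))
a=cv2.resize(c['color'][220:300,160:240],None,fx=5,fy=5,interpolation=cv2.INTER_CUBIC)
c=pickle.load(open('side4.pkl','rb'));b=cv2.resize(c['color'][170:250,225:305],None,fx=5,fy=5,interpolation=cv2.INTER_CUBIC)
cv2.imwrite('pics/b4.png',np.hstack([a,b]))
E
```

```text
block [ 0.49737198 -0.21793025] ((497.52093505859375, -218.04815673828125), (42.511573791503906, 70.45185089111328), 83.62982177734375)
above t28.4 [ 0.446  -0.0161  0.1305] F [ 0.3 -0.4 -0.3] open 0.0702 grip 0
down t29.8 [ 4.451e-01 -1.660e-02 -4.000e-04] F [ 0.1 -0.5 -0.8] open 0.0701 grip 0
closed t30.2 [ 0.4458 -0.0168  0.0005] F [-0.7  0.3  5.3] open 0.0425 grip 60
up t31.2 [ 0.4448 -0.0166  0.1292] F [-0.3  0.1 -0.5] open 0.0428 grip 61
above t32.2 [0.4735 0.2268 0.1292] F [-0.   0.2 -0.4] open 0.0427 grip 61
low t33.6 [0.4741 0.2279 0.0166] F [-0.5  0.5  1.8] open 0.0428 grip 61
rel t34.0 [0.4739 0.2278 0.0164] F [ 0.8 -0.1 -0.2] open 0.0697 grip 0
away t35.8 [0.4498 0.0005 0.1993] F [0.1 0.1 0.4] open 0.0701 grip 0
```

View pics/b4.png

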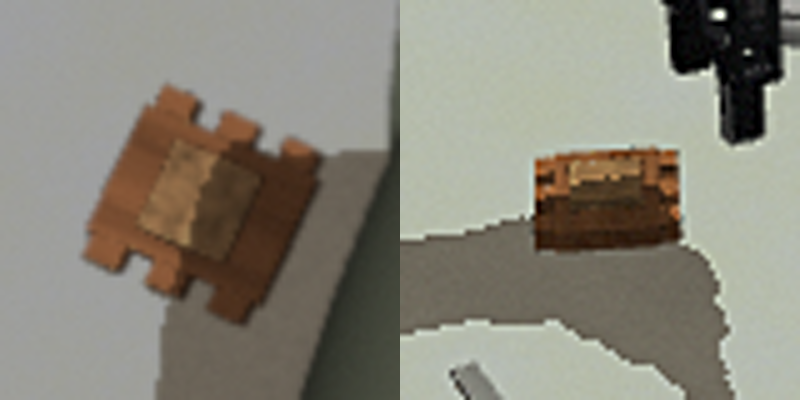

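The pad is square with the board and covers the plug; its centre is at crop (200,200), about (199.8,259.8) in the full view, within about 1.5 mm. Next is the round weight, after refining its position from the body's top rim.

```bash
python3 - <<'E'
from vis import *
import pickle
T,S=[pickle.load(open(f'{n}0.pkl','rb')) for n in('top','side')]
a=np.array([300.75,178.25]);b=np.array([359.1,222.6])
print(cast(T,a,.036),cast(S,b,.036),tri((T,S),(a,b)))
c=pickle.load(open('top4.pkl','rb'))
q=(np.array([[178,138],[262,180],[224,262],[138,222]])+.5)/5-.5+[160,220];print('pad',cast(c,q,.024).mean(0))
E
python3 - <<'E'
from rob import *
pick(.6645,-.0115,180,.040,.050)
E
```

```text
[[ 0.665699   -0.01026175  0.036     ]] [[ 0.66341763 -0.01619961  0.036     ]] [[ 0.66730316 -0.0102102   0.03095501]]
pad [0.47413386 0.22762488 0.024     ]
above t37.2 [ 0.6643 -0.0115  0.1311] F [ 0.  -0.2 -0.5] open 0.0504 grip 0
down t38.3 [ 0.6641 -0.0115  0.0396] F [-0.1 -0.1  0.5] open 0.0505 grip 0
closed t38.6 [ 0.6648 -0.0112  0.0404] F [-0.3  0.7  0.9] open 0.0203 grip 59
up t39.5 [ 0.664  -0.0115  0.1293] F [-0.5  0.7 -6.8] open 0.0201 grip 59
```

```bash
python3 - <<'E'
from rob import *
import cv2,pickle
x,y=.4740,.2280
lower(x,y,170,.0650)
for z in(.0645,.0640,.0635,.063):
    if sense()['contact_force'][2]>-2.5:break
    line_to([x,y,z],.02);rep('step')
release(x,y,.050,.16)
move_to([.40,-.12,.22],rv(174));rep('away')
for n in('side','top'):
    c=camera(n);pickle.dump(c,open(f'{n}5.pkl','wb'))
a=cv2.resize(c['color'][220:300,160:240],None,fx=5,fy=5,interpolation=cv2.INTER_CUBIC)
c=pickle.load(open('side5.pkl','rb'));b=cv2.resize(c['color'][170:250,225:305],None,fx=5,fy=5,interpolation=cv2.INTER_CUBIC)
cv2.imwrite('pics/b5.png',np.hstack([a,b]))
E
```

```text
above t40.7 [0.4751 0.2275 0.1299] F [ 0.2  0.2 -4.4] open 0.0201 grip 59
low t41.7 [0.4739 0.2281 0.065 ] F [ 0.3 -0.1 -5.1] open 0.0204 grip 59
step t42.0 [0.474  0.228  0.0646] F [-0.3 -0.1 -6.2] open 0.0206 grip 59
step t42.2 [0.4742 0.2281 0.0644] F [-0.8  0.1  1. ] open 0.0204 grip 60
rel t42.6 [0.4743 0.2281 0.0642] F [ 0.4 -0.1 -0.4] open 0.0499 grip 0
away t44.8 [ 0.4002 -0.1195  0.2197] F [-0.  -0.5  0.3] open 0.0496 grip 0
```

View pics/b5.png

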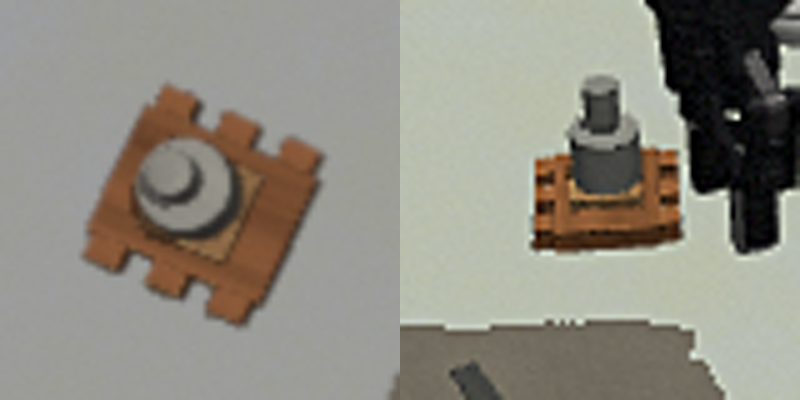

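The round weight stands upright on the pad. Its top disc is at about crop (183,186), which is (196.2,256.8) in the full view. Next I'll cast that to compare with the plug and check the whole scene.

```bash
python3 - <<'E'
from vis import *
import pickle
T,S=[pickle.load(open(f'{n}5.pkl','rb')) for n in('top','side')]
print(cast(T,[196.2,256.8],.060)); 
q=(np.array([[603-400,82],[604-400,127]])+.5)/5-.5+[225,170]
print(cast(S,q[0],.092),cast(S,q[1],.060))
g=lambda c:cv2.cvtColor(c['color'],cv2.COLOR_BGR2GRAY)[160:305,95:495][:, :]
m=g(T)
c=cv2.createCLAHE(3).apply(m); c=cv2.adaptiveThreshold(m,255,0,1,3,0)*0+m
h=cv2.HoughCircles(cv2.resize(T['color'][220:300,160:240],None,fx=5,fy=5,interpolation=cv2.INTER_CUBIC)[...,1],cv2.HOUGH_GRADIENT,1,30,param1=80,param2=20,minRadius=40,maxRadius=58)
print(h); 
if h is not None: print(cast(T,(h[0,:,:2]+.5)/5-.5+[160,220],.060))
cv2.imwrite('pics/end.png',T['color'])
E
```

```text
[[0.47511142 0.22870551 0.06      ]]
[[0.47755853 0.22513899 0.092     ]] [[0.47575918 0.22585376 0.06      ]]
[[[183.5 183.5  46.7]]]
[[0.47626048 0.22850735 0.06      ]]
```

View pics/end.png

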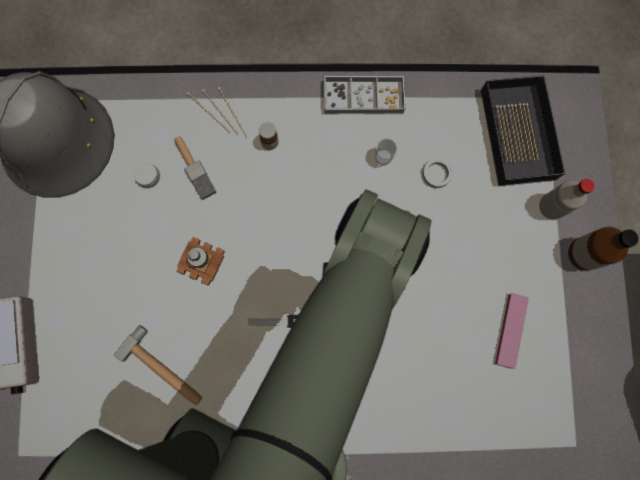

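Everything is in place: the round weight is within about 2 mm of the plug, the jar at (268,135) and beaker at (385,152) haven't moved, and the arm is touching nothing.

```bash
python3 - <<'E'
from rob import *
hold(.5);rep('end');print(job_done())
E
```

```text
end t45.4 [ 0.4    -0.1199  0.22  ] F [0.1 0.5 0.7] open 0.0499 grip 0
the job is handed in; nothing more can be done
None
```

I placed both stacks and handed the job in at 45 s: cork strip, batten and block weight on the split, and cork pad and round weight on the plug, each centred to within about 2 mm by the cameras, with the jar and beaker undisturbed.

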